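# Load and lock a terminal block in a contact-test fixture

## Robot

A 6-joint arm with a two-finger parallel gripper is mounted at the origin on a cart in front of the work surface, level with it; the furniture and walls round the work are solid. World frame = base frame: x ahead of the robot, y to its left, z up, the work surface at z = 0. Lengths are in mm, angles in rad, forces in N, time in s.
With the tool pointing down it reaches from about 350 to 875 mm from the base axis. Payload 4.2 kg.
Tool frame: the origin (TCP) lies at the very end of the fingers, on their centre line; the grasp point (between the pads) lies 19 mm behind it; z points along the fingers, y is the line along which they close (so a half turn about z gives the same grasp; the last joint's range is limited). The gripper opens to 85 mm and grips with 20 to 120 N. Pads are 22 mm wide; open, the fingers measure 114 mm over their backs; the gripper's body (76 mm by 85 mm) begins 54 mm behind the grasp point. The pads swing forward as they close: fully open they stand 13 mm farther back than shut.
Start: joints at [-0.912, 0.385, 0.008, 0, -1.194, -0.259], TCP at [243.284, -575.684, 231.312] pointing down, gripper open.
Joint ranges: [-3.14, 3.14], [-1.21, 2.06], [-1.07, 1.41], [-3.16, 2.05], [-2.99, -0.16], [-3.1, 3.1]. Speed limits (rad/s): [2.79, 2.79, 3.14, 3.14, 3.14, 3.14].

## Interface

Orientations are given as a unit quaternion [x, y, z, w].
In Python, from bench import arm gives the robot as it stands. The module is installed in compiled form; this text tells all that it offers.
- The arm moves only by the tool drive_tool, never from a script. Its argument "targets" is a list of rows, each a list of 5 numbers: the closure, from -1 (fully open) to 1 (shut), then the shift along the tool's x, y, z in mm, then the turn about the tool's z in degrees. In form: [[grip, tx, ty, tz, roll], ...]. A call has 1 to 12 rows; each row is the pose to reach, as a shift and turn from the pose commanded when the call began, along the tool's axes at that moment; what a row does not reach only later rows make up. A row lasts 1/10 s, in which the tool goes at most 50 mm and 8.59 degrees, less where a joint would pass 70% of its speed; a pose out of reach is approached as far as the arm can. A call with a gripper value outside its range is refused whole. The fingers move at their own pace and stop on an object; the grip force is fixed at half the most. Time passes only in rows, so rows that repeat a pose let the fingers close. It gives the time, the measured TCP pose, the force, the opening and the grip force at its end, in the units of the state.
- arm.read_state(): the state, without advancing time (a new reading comes with each control period).
- arm.get_image(name): name is "scene" or "side" or "wrist"; returns the picture (400x640x3 uint8, blue, green, red); there is no depth.
- arm.camera_params(name): a dict with "fov_y" (degrees; the focal length in pixels is half the picture's height over the tangent of half this angle, whatever the lens; pixels are square), "cx", "cy" (the principal point, pixels), "D" ([k1, k2, p1, p2, k3] as OpenCV has them; the pictures are not rectified), "rvec" (rotation vector, rad) and "tvec" (3), from world to camera coordinates, as OpenCV has them; the wrist camera has in their place "tool_from_camera" (4x4, takes a point from camera to tool coordinates, whose origin is the TCP and whose axes are the flange's). Camera axes: x right, y down, z forward; pixel columns grow to the right and rows downward; lengths in mm; the calibration is good to about 2 mm. A picture is of the moment at which its call begins: read the wrist's pose just before it. camera_params takes no time and is no camera call.
- arm.job_done(): hands the job in; it is judged then, once.
The state is a dict: "clock": time; "joints": joint angles; "joint_vel": joint speeds; "joint_efforts": joint torques, N m; "position": TCP position; "ee_rot": TCP orientation; "contact_force": force on the tool from outside, world axes, zero at the start; "wrist_torque": the same for the moment, N m; "gripper_width": finger opening in mm; "grasp_force": force on a finger pad.
Only numpy, scipy, OpenCV 4.12 (cv2) and the standard library are available. Lean on these libraries where they do the work, as an engineer would, in place of code of your own. Each camera call takes 0.05 s, during which the arm holds its last target. There are 200 camera calls.

## Task

Load and lock the contact-test fixture by pushing, with the fingertips or the outside of the fingers: tip over the terminal block that stands on its end in the fixture's channel, so that it lies in the channel with its screws up, and push it along the channel home against the end stop. Then push the open lid over and down until it is fully shut on the block, and last push the leaning swing bolt upright, fully into the slot in the lid's edge. Do not grip, lift or carry the block, and leave the other things on the bench where they are.

Things in the scene. Friction and masses are not known exactly. Their poses are not given: they have to be found in the camera images.
- fixture: Contact-test fixture, fixed to the bench: aluminium base, black rails, grey lid. Origin on the bench, z up; x along its channel from the mouth (robot's side) to the end stop, y across to the lid's hinge side. In its frame, mm: base x -56..42, y -39..40, top z 15; two round sockets on it to z 25 at x -40, y 29.5 and -28.5; hinge lugs at x -34..-29 and 36..41, y 26..38, to z 45.
- nest (a point): Where the block's origin lies when home: channel floor, at x 4, y 0, z 15 mm in the fixture frame (point axes = fixture axes). The channel runs between two black rails, inner faces at y -10 and +10 mm, fixture x -53..30, rail tops at fixture z 21.5 mm. The end stop is a steel bar, its face at fixture x 30, its top at z 30 mm.
- block: Terminal block to load, loose, 25-45 g: body 18 x 52 x 13 mm with a row of four screw towers, 12 mm wide, to 19 mm; towers start 2 mm in from its ends. Origin: centre of the flat underside; y along the 52 mm, z out through the screws. At the start it stands on end in the channel, top 67 mm over the bench, underside to the end stop, screws to the mouth, origin at fixture x -38..-31, y 0, z 41 mm.
- lid_hinge (a point): Middle of the lid's hinge axis, which runs along the fixture's x; at fixture x 3, y 32, z 39 mm. How the block falls: pushed near its top towards the end stop it topples over the lower edge of its underside and lies screws up, its rear end near where that edge stood, about 9 to 16 mm short of home. Home, its rear end is at fixture x -22 mm.
- lid (a joint): Grey lid, rad: 0 = shut (level), 1.85-2.15 at the start: open, leaning back past the hinge. Stiff hinge (0.06 N m, lid 80 g): stays where left. 6 mm plate, fixture x -28..34, reaching 62 mm from the axis; tongue to 78 mm at x -28..0. Shut: top at z 42, tongue ends at y -46 mm. A lip under it (x -27.5..-24.5, y -9..9, down to z 24.5) drops behind the block, so it shuts only if the block is home.
- lid_edge (a point): Middle of the lid's free edge (end of the tongue), at its top face, 78 mm from the hinge axis. Here the tongue has an open slot for the swing bolt, 9 mm wide and 16 mm deep (fixture x -18.5..-9.5 mm).
- bolt (a joint): Swing bolt, rad: 0 = upright in the lid's slot, at its stop; 0.45-0.7 at the start: leans outwards, to the fixture's -y. Stays where left (0.03 N m). 6 mm steel bolt with a black knob 18 mm across, 13 mm high; knob middle 40 mm, top 46.5 mm from the pivot. It swings in only after the lid is shut; the knob's underside is then 1.5 mm above the lid.
- bolt_pivot (a point): Pivot of the swing bolt, axis along the fixture's x; at fixture x -14, y -42, z 10 mm, in a steel clevis that reaches to y -48, z 16 mm. The knob swings about it: pushed from outside, it moves inwards and up, so a fingertip should go with it along its arc; a dead level push with a grippy finger may jam the bolt.
- bolt_knob (a point): Centre of the swing bolt's black knob.
- spare_block: Bystander: a second terminal block, 18 x 52 x 19 mm, lying on the bench on the hinge side of the fixture, 16 to 18 cm from its origin. Origin: centre of its underside. Leave alone.
- fuse_tin: Bystander: small tin with a green lid, 40 x 56 x 22 mm, on the bench on the hinge side of the fixture, 16 to 19 cm from its origin. Origin: centre of its underside. Leave alone.
- vial_d: Bystander: small white-capped sample vial, 27 mm across, 40 mm high, standing on the bench on the bolt's side of the fixture, 15 to 17 cm from its origin. Origin: centre of its underside. Leave alone.

How it is judged:
By the outcome, as a careful person would: the job done as asked, in the order asked, and still so for the second after the job is handed in, with the robot touching nothing.
It also fails if it takes over 51 s, if anything falls off the work surface, if the arm or the gripper's body presses on something with over 40 N, if the wrist force passes 120 N, or if a joint passes its speed limit or range.

## Working session

There is one attempt and no reset: what is moved stays moved. The work goes in short steps, Python scripts to look and compute and a tool call to move; the robot and the scene stay as the last step left them, time stands still between calls to the robot, and variables do not carry over. Pictures are saved under pics/ and viewed, at most 10 in all, crops included, and the job is handed in when it is done.

Besides the shell and the picture viewer there is one more tool, called after "Call:" in YAML: its name, and indented under it one key for each argument. drive_tool: Moves the arm, as the interface text tells. Its arguments: {"type":"object","properties":{"targets":{"type":"array","items":{"type":"array","items":{"type":"number"}}}},"required":["targets"]}

```bash
mkdir -p pics; python3 - <<'E'
from bench import arm
import cv2
s=arm.read_state();print(s)
for n in("scene","side"):
    cv2.imwrite(f"pics/{n}0.png",arm.get_image(n));print(arm.camera_params(n))
print(arm.camera_params("wrist"))
E
```

```text
{'clock': 0.0, 'joints': array([-9.12409148e-01,  3.85512621e-01,  6.65783143e-03, -5.09492642e-04,
       -1.19398428e+00, -2.58618424e-01]), 'joint_vel': array([-0.00116837,  0.00058344, -0.00061988, -0.00052775,  0.00128609,
       -0.00033043]), 'joint_efforts': array([ 3.56147775e-04, -3.92288733e+01,  1.88400686e+01,  4.18607578e+00,
       -4.62995900e-03, -1.60790353e-05]), 'position': array([ 243.06550836, -575.17945484,  230.25906207]), 'ee_rot': array([-1.98463795e-01,  9.80107659e-01,  1.02067915e-03, -2.39742187e-04]), 'contact_force': array([-0.07498064, -0.45687606,  0.27078284]), 'wrist_torque': array([ 0.02263149, -0.01585138,  0.03788697]), 'grasp_force': 0.0, 'gripper_width': 85.41307320436188}
{'fov_y': 43.243807113536604, 'cx': 319.24601345924356, 'cy': 203.2330046844663, 'D': array([-0.13713101,  0.        ,  0.        ,  0.        ,  0.        ]), 'rvec': array([ 0.99421975, -2.15050171,  1.28007032]), 'tvec': array([360.67600007, 199.52844528, 730.03318468])}
{'fov_y': 56.004445308200395, 'cx': 320.94373697489726, 'cy': 199.47849944014118, 'D': array([-0.06699573,  0.        ,  0.        ,  0.        ,  0.        ]), 'rvec': array([ 0.40240616, -2.58048563,  1.47110198]), 'tvec': array([488.04994249,  93.50804867, 878.35248672])}
{'fov_y': 59.85764587655576, 'cx': 325.64661227461215, 'cy': 197.79707696983715, 'D': array([-0.03528813,  0.        ,  0.        ,  0.        ,  0.        ]), 'tool_from_camera': array([[-1.10864218e-03, -9.64109527e-01, -2.65502525e-01,
         6.84028150e+01],
       [ 9.99998852e-01, -1.34311030e-03,  7.01554627e-04,
        -4.87284104e-01],
       [-1.03297467e-03, -2.65501442e-01,  9.64109909e-01,
        -1.43914756e+02],
       [ 0.00000000e+00,  0.00000000e+00,  0.00000000e+00,
         1.00000000e+00]])}
```

View pics/scene0.png

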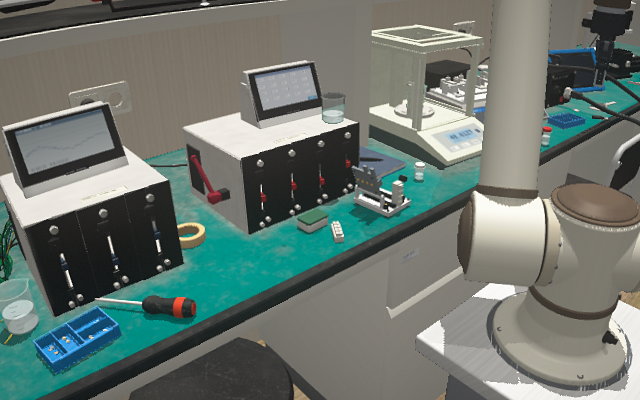

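View pics/side0.png

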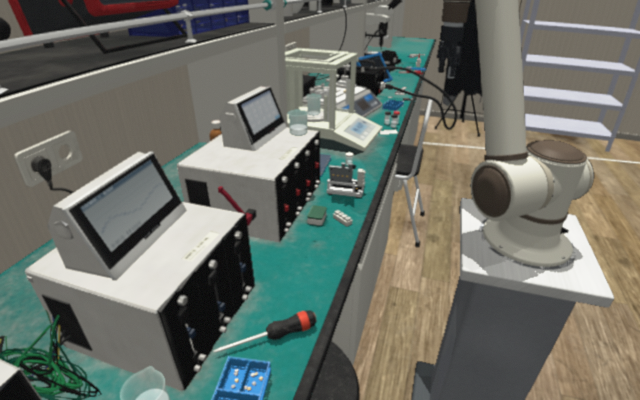

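The scene view shows the fixture near (383,205), the vial at (420,172), the tin at (312,220) and the spare block at (337,231). In the side view the fixture is near (347,180).

```bash
cat > h.py <<'E'
from bench import arm
import cv2, numpy as np
from scipy.spatial.transform import Rotation as R
def cam(n,st=None):
    p=arm.camera_params(n); f=200/np.tan(np.radians(p['fov_y']/2))
    K=np.array([[f,0,p['cx']],[0,f,p['cy']],[0,0,1]])
    if n=='wrist':
        T=np.eye(4);T[:3,:3]=R.from_quat(st['ee_rot']).as_matrix();T[:3,3]=st['position']
        C=np.linalg.inv(T@p['tool_from_camera'])
        return K,p['D'],cv2.Rodrigues(C[:3,:3])[0],C[:3,3]
    return K,p['D'],np.array(p['rvec']),np.array(p['tvec'])
def proj(c,X): return cv2.projectPoints(np.array(X,float).reshape(-1,3),c[2],c[3],c[0],c[1])[0][:,0]
def onz(c,uv,z):
    u=cv2.undistortPoints(np.array(uv,float).reshape(-1,1,2),c[0],c[1])[:,0]
    M=cv2.Rodrigues(c[2])[0]; o=-M.T@c[3]; d=np.c_[u,np.ones(len(u))]@M
    return o+d*((np.reshape(z,(-1,1))-o[2])/d[:,2:])
E
python3 - <<'E'
from h import *
print(onz(cam('scene'),[[383,208],[420,179],[312,225],[337,236]],0).round())
print(onz(cam('side'),[[347,190],[317,222],[343,218]],0).round())
for n,(x,y,w,h) in dict(scene=(290,145,150,110),side=(295,140,90,95)).items():
    i=cv2.imread(f"pics/{n}0.png")[y:y+h,x:x+w]; s=5 
    cv2.imwrite(f"pics/{n}0c.png",cv2.resize(i,None,fx=s,fy=s,interpolation=cv2.INTER_CUBIC))
E
```

```text
[[ 455.  -90.    0.]
 [ 497. -264.    0.]
 [ 500.   71.    0.]
 [ 435.   61.    0.]]
[[464. -96.   0.]
 [495.  85.   0.]
 [438.  48.   0.]]
```

View pics/scene0c.png

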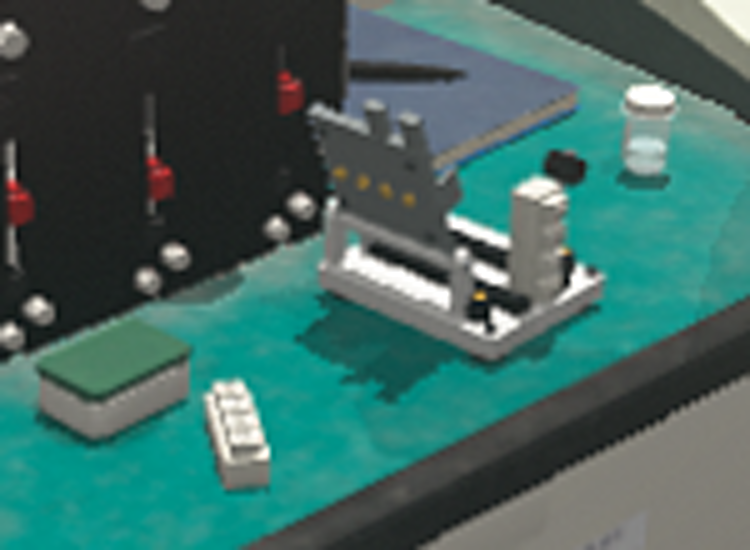

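The crop shows the base corners, in crop pixels: near bottom (492,360), left bottom (322,287), right top (605,275). The block stands at (540,240), the lid is open at (385,180) and the knob is at (566,166).

```bash
python3 - <<'E'
from h import *
from scipy.optimize import least_squares
c=cam('scene')
cr=np.array([[492,360],[322,287],[605,290],[495,342],[603,272]])/5+[290,145]
F=np.array([[-56,40,0],[42,40,0],[-56,-39,0],[-56,40,15],[-56,-39,15]])
def pose(p,F):
    a=p[2];return np.c_[F[:,0]*np.cos(a)-F[:,1]*np.sin(a)+p[0],F[:,0]*np.sin(a)+F[:,1]*np.cos(a)+p[1],F[:,2]]
r=least_squares(lambda p:(proj(c,pose(p,F))-cr).ravel(),[460,-95,0]);print(r.x,r.fun.round(1))
s=arm.read_state();T=R.from_quat(s['ee_rot']).as_matrix()
print(T.T@(np.array([r.x[0]-10,r.x[1],230])-s['position']), T.round(3))
E
```

```text
[ 4.76914305e+02 -1.03170924e+02  9.13610080e-02] [ 0.3  0.7 -0.9  0.2 -0.2  1.7  0.  -1.9  0.7 -0.7]
[-389.87034057  347.75910183    0.96473983] [[-0.921 -0.389 -0.001]
 [-0.389  0.921  0.002]
 [ 0.     0.002 -1.   ]]
```

Call:
drive_tool:
  targets:
    - [-1,-36,31,0,3]
    - [-1,-73,63,0,6]
    - [-1,-109,94,0,9]
    - [-1,-145,125,10,12]
    - [-1,-181,156,20,15]
    - [-1,-218,188,30,18]
    - [-1,-254,219,40,18]
    - [-1,-290,250,50,18]
    - [-1,-327,282,60,18]
    - [-1,-363,313,70,18]
    - [-1,-399,344,70,18]
    - [-1,-399,344,70,18]

```text
clock: 1.3
position: [479.1, -99.6, 160.9]
ee_rot: [-0.046, 0.999, -0.0, 0.0]
contact_force: [0.5, -0.5, 0.5]
gripper_width: 85.4
grasp_force: 0.0
```

Call:
drive_tool:
  targets:
    - [-1,0,0,0,0]
    - [-1,0,0,0,0]

```text
clock: 1.5
position: [476.3, -104.0, 161.0]
ee_rot: [-0.042, 0.999, 0.0, -0.0]
contact_force: [-0.2, 0.1, -0.5]
gripper_width: 85.5
grasp_force: 0.0
```

```bash
python3 - <<'E'
from h import *
s=arm.read_state(); i=arm.get_image('wrist'); cv2.imwrite('pics/w1.png',i)
np.save('w1.npy',np.r_[s['position'],s['ee_rot']]);print(s['clock'],s['position'],s['ee_rot'],s['contact_force'])
cv2.imwrite('pics/w1c.png',cv2.resize(i[90:330,180:480],None,fx=2.5,fy=2.5,interpolation=cv2.INTER_CUBIC))
E
```

```text
1.5 [ 476.25633263 -103.97883971  161.04594448] [-4.24657760e-02  9.99097799e-01  3.76047550e-05 -4.94051445e-04] [-0.2224084   0.1256107  -0.51105206]
```

View pics/w1c.png

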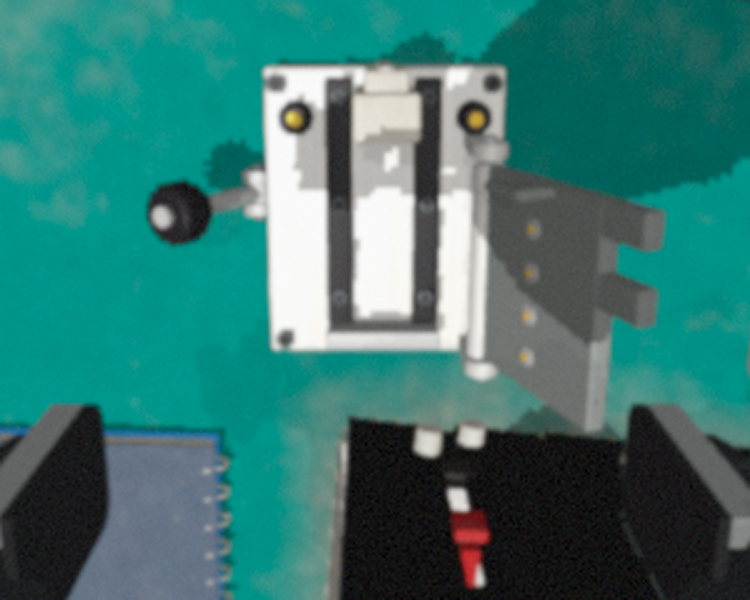

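The wrist crop shows the base corners at (264,67), (506,67) and (272,350), and the sockets at (296,118) and (475,118). The block top is (352-422, 94-141), the knob is at (180,212) and the tongue ends are at (662,230) and (655,305).

```bash
cat >> h.py <<'E'
def pose(p,F):
    F=np.reshape(F,(-1,3));a=p[2];return np.c_[F[:,0]*np.cos(a)-F[:,1]*np.sin(a)+p[0],F[:,0]*np.sin(a)+F[:,1]*np.cos(a)+p[1],F[:,2]]
E
python3 - <<'E'
from h import *
from scipy.optimize import least_squares
w=np.load('w1.npy');st=dict(position=w[:3],ee_rot=w[3:]);c=cam('wrist',st)
cv=lambda a:np.array(a,float).reshape(-1,2)/2.5+[180,90]
px=cv([[264,67],[506,67],[272,350],[296,118],[475,118]])
F=np.array([[-56,-39,15],[-56,40,15],[42,-39,15],[-40,-28.5,25],[-40,29.5,25]])
r=least_squares(lambda p:(proj(c,pose(p,F))-px).ravel(),[477,-103,.09]);p=r.x;print(p,r.fun.round(1))
np.save('fix.npy',p)
inv=lambda X:(lambda d:np.c_[d[:,0]*np.cos(p[2])+d[:,1]*np.sin(p[2]),-d[:,0]*np.sin(p[2])+d[:,1]*np.cos(p[2])])(X[:,:2]-p[:2])
print('block top',inv(onz(c,cv([[352,95],[420,93],[422,140],[356,142]]),67)))
kn=cv([[180,212]]); g=least_squares(lambda t:(proj(c,pose(p,[[-14,-42-40*np.sin(t[0]),10+40*np.cos(t[0])]]))-kn).ravel(),[.55]);print('bolt',g.x,g.fun)
def lid(t,x,d,h): # h: height over axis-plane when shut (top=+3)
    return [x,32-d*np.cos(t)+h*np.sin(t),39+d*np.sin(t)+h*np.cos(t)]
L=cv([[664,210],[652,325]])
f=lambda t:(proj(c,pose(p,[lid(t[0],-28,78,0),lid(t[0],0,78,0)]))-L).ravel()
g=least_squares(f,[2.]);print('lid',g.x,g.fun, lid(g.x[0],0,78,3))
T=R.from_quat(w[3:]).as_matrix()
for q in ([-62,0,75],[-62,0,60]):
    print(T.T@(pose(p,[q])[0]-w[:3]))
print('tool yaw',np.degrees(np.arctan2(T[1,0],T[0,0])),'fix',np.degrees(p[2]))
E
```

```text
[ 4.74541772e+02 -9.83979324e+01  8.44173157e-02] [-0.1 -0.2  0.  -0.2  0.1 -0.3 -0.5  0.4  0.5  0.3]
block top [[-50.39468932  -9.61661258]
 [-50.92117323   8.71770731]
 [-38.27535841   9.46232179]
 [-37.73636198  -8.57481484]]
bolt [0.54320284] [ 0.0590039  -0.43492184]
lid [1.96408755] [-0.29288594 -0.51731269  0.24783746 -0.02176321] [0, np.float64(64.66293201065385), np.float64(109.89522460975354)]
[63.15009842  5.72965507 86.10879853]
[ 63.13533816   5.72789853 101.10879116]
tool yaw -175.13231285746494 fix 4.836755905614099
```

Call:
drive_tool:
  targets:
    - [1,40,3,0,0]
    - [1,81,6,0,0]
    - [1,81,6,0,0]
    - [1,81,6,40,0]
    - [1,81,6,80,0]
    - [1,81,6,101,0]
    - [1,81,6,101,0]
    - [1,81,6,101,0]
    - [1,76,6,101,0]
    - [1,72,6,101,0]

```text
clock: 2.55
position: [406.4, -103.7, 61.7]
ee_rot: [-0.043, 0.999, 0.0, 0.002]
contact_force: [0.2, 0.4, 0.4]
gripper_width: -0.1
grasp_force: 0.0
```

Call:
drive_tool:
  targets:
    - [1,-4,0,0,0]
    - [1,-8,0,0,0]
    - [1,-12,0,0,0]
    - [1,-16,0,0,0]
    - [1,-19,0,0,0]
    - [1,-22,0,0,0]
    - [1,-25,0,0,0]
    - [1,-28,0,0,0]
    - [1,-31,0,0,0]
    - [1,-34,0,0,0]
    - [1,-34,0,0,0]
    - [1,-34,0,0,0]

```text
clock: 3.75
position: [438.5, -100.8, 60.2]
ee_rot: [-0.043, 0.999, 0.0, -0.0]
contact_force: [0.2, -0.6, 0.1]
gripper_width: -0.1
grasp_force: 0.0
```

```bash
python3 - <<'E'
from h import *
s=arm.read_state(); i=arm.get_image('wrist'); j=arm.get_image('scene')
print(s['clock'],s['position'],s['contact_force'])
a=cv2.resize(i,None,fx=.8,fy=.8); b=cv2.resize(j[150:230,340:425],None,fx=3.4,fy=4)
cv2.imwrite('pics/a2.png',np.hstack([a,cv2.resize(b,(288,320))]))
E
```

```text
3.75 [ 438.45771272 -100.76451562   60.24329189] [ 0.20240926 -0.61355897  0.10860475]
```

View pics/a2.png

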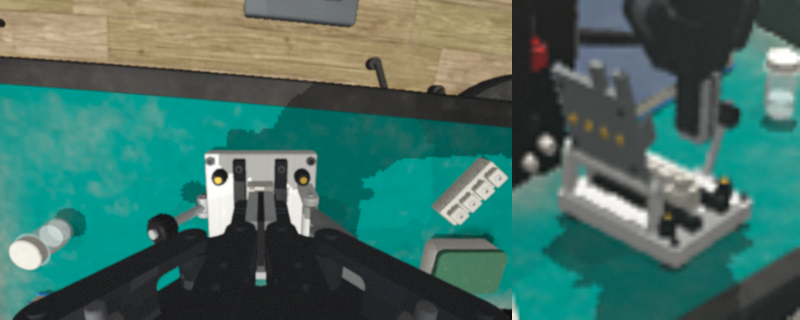

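The block lies screws up in the channel (right panel, about (683,185)). Next I go behind it and push.

Call:
drive_tool:
  targets:
    - [1,13,0,0,0]
    - [1,25,0,0,0]
    - [1,26,0,18,0]
    - [1,26,0,36,0]
    - [1,26,0,36,0]
    - [1,22,0,36,0]
    - [1,18,0,36,0]
    - [1,14,0,36,0]
    - [1,11,0,36,0]
    - [1,8,0,36,0]
    - [1,5,0,36,0]
    - [1,3,0,36,0]

```text
clock: 5.05
position: [434.2, -101.2, 24.1]
ee_rot: [-0.043, 0.999, -0.0, -0.002]
contact_force: [-5.7, -0.4, 1.4]
gripper_width: -0.0
grasp_force: 0.0
```

```bash
python3 - <<'E'
from h import *
s=arm.read_state();p=np.load('fix.npy');d=s['position'][:2]-p[:2];a=p[2]
print(s['position'],d@[np.cos(a),np.sin(a)],d@[-np.sin(a),np.cos(a)],s['contact_force'])
E
```

```text
[ 434.23482239 -101.19441934   24.05039587] -40.399207169368694 0.6120360420421821 [-5.66782476 -0.38058402  1.40517618]
```

```bash
python3 - <<'E'
from h import *
i=arm.get_image('wrist'); j=arm.get_image('scene')
a=cv2.resize(i[150:300,235:435],None,fx=2,fy=2); b=cv2.resize(j[165:225,345:420],(400,320),interpolation=cv2.INTER_CUBIC)
cv2.imwrite('pics/a3.png',np.hstack([a,cv2.resize(b,(375,300))]))
s=arm.read_state();print(s['position'],s['contact_force'])
E
```

```text
[ 434.10386608 -101.18973224   23.86835066] [-3.19092423  0.28150208 -0.36909281]
```

View pics/a3.png

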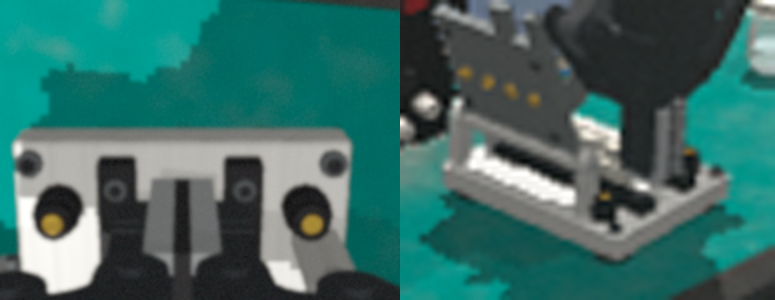

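Call:
drive_tool:
  targets:
    - [1,-1,0,0,0]
    - [1,-2,0,0,0]
    - [1,-3,0,0,0]

```text
clock: 5.45
position: [434.1, -101.3, 23.5]
ee_rot: [-0.043, 0.999, -0.0, -0.004]
contact_force: [-10.4, 0.6, 4.8]
gripper_width: -0.1
grasp_force: 0.0
```

Call:
drive_tool:
  targets:
    - [1,6,0,-20,0]
    - [1,6,0,-60,0]
    - [-1,-10,0,-100,0]
    - [-1,-44,0,-130,0]
    - [-1,-44,0,-130,0]
    - [-1,-44,0,-130,0]
    - [-1,-44,0,-130,0]
    - [-1,-44,0,-130,0]
    - [-1,-44,0,-130,0]

```text
clock: 6.35
position: [481.5, -97.1, 153.4]
ee_rot: [-0.043, 0.999, -0.0, -0.001]
contact_force: [-0.7, -0.0, -0.0]
gripper_width: 85.4
grasp_force: 0.0
```

```bash
python3 - <<'E'
from h import *
s=arm.read_state();i=arm.get_image('wrist'); np.save('w2.npy',np.r_[s['position'],s['ee_rot']]);print(s['position'],s['contact_force'])
p=np.load('fix.npy');c=cam('wrist',s)
k=3.
cv=lambda X:(proj(c,pose(p,X))-[210,95])*k
o=cv2.resize(i[95:290,210:470],None,fx=k,fy=k,interpolation=cv2.INTER_CUBIC)
for q in cv([[-22,9,28],[-22,-9,28],[30,9,28],[30,-9,28]]): cv2.circle(o,tuple(int(v) for v in q),3,(0,0,255),1)
cv2.imwrite('pics/w2.png',o)
E
```

```text
[481.52420861 -97.10741505 153.43944707] [-0.65791751 -0.01765301 -0.04301879]
```

View pics/w2.png

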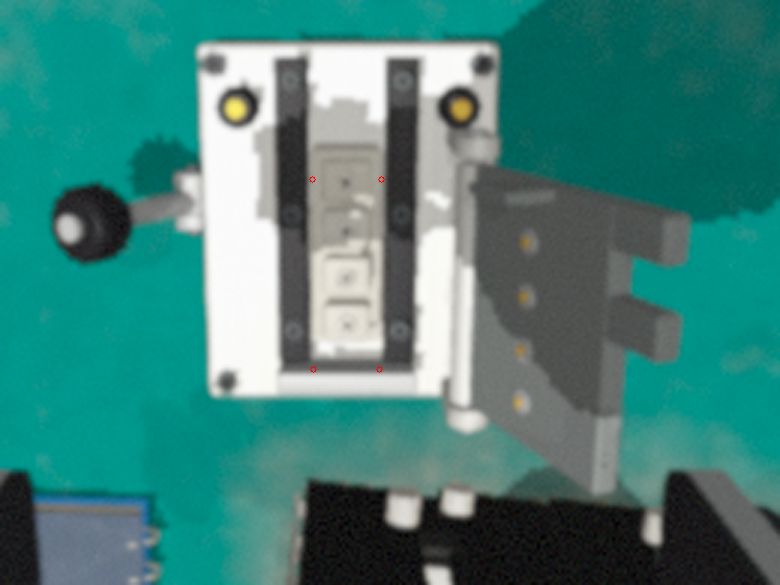

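The block is flat with its rear at row 146, while home is row 180, so it is about 9 mm short. I think the gripper's knuckle met the open lid's edge on the +y side. I'll push again with the tool offset to -y.

Call:
drive_tool:
  targets:
    - [1,35,-5,0,0]
    - [1,69,-10,0,0]
    - [1,69,-10,20,0]
    - [1,69,-10,50,0]
    - [1,69,-10,90,0]
    - [1,69,-10,129,0]
    - [1,69,-10,129,0]
    - [1,60,-10,129,0]
    - [1,55,-10,129,0]
    - [1,51,-10,129,0]
    - [1,48,-10,129,0]
    - [1,45,-10,129,0]

```text
clock: 7.6
position: [438.7, -110.8, 26.3]
ee_rot: [-0.043, 0.999, 0.0, 0.0]
contact_force: [-2.4, 0.1, 4.6]
gripper_width: 0.2
grasp_force: 2.7
```

Call:
drive_tool:
  targets:
    - [1,-2,0,0,0]
    - [1,-3,0,0,0]
    - [1,-4,0,0,0]

```text
clock: 7.9
position: [439.6, -111.0, 25.9]
ee_rot: [-0.043, 0.999, -0.0, -0.003]
contact_force: [-7.0, -0.6, 12.0]
gripper_width: -0.1
grasp_force: 6.3
```

```bash
cat > st.py <<'E'
from h import *
s=arm.read_state();p=np.load('fix.npy');d=s['position'][:2]-p[:2];a=p[2]
print(s['clock'],'fix',d@[np.cos(a),np.sin(a)],d@[-np.sin(a),np.cos(a)],s['position'][2],s['contact_force'].round(1),s['wrist_torque'].round(2))
E
python3 st.py
```

```text
7.9 fix -35.86995974160426 -9.58659199464484 25.86941337817546 [-7.  -0.6 12. ] [-0.18  1.78 -0.01]
```

Call:
drive_tool:
  targets:
    - [1,5,2,-20,0]
    - [1,25,9,-50,-8]
    - [1,40,9,-50,-16]
    - [1,40,9,-50,-24]

```text
clock: 8.3
position: [400.1, -104.9, 76.3]
ee_rot: [-0.252, 0.968, 0.0, 0.001]
contact_force: [0.1, -0.0, -0.1]
gripper_width: 0.1
grasp_force: 0.0
```

```bash
python3 st.py; python3 -c "
from bench import arm
s=arm.read_state();print(s['joints'],s['ee_rot'])"
```

```text
8.3 fix -74.70102606460486 -0.2007414315486079 76.27950502975153 [ 0.1 -0.  -0.1] [-0.    0.02  0.03]
[ 1.39807359e-01  2.27623890e-01 -6.97377859e-01 -9.43286396e-04
 -6.44478165e-01 -1.20007249e+00] [-2.52137686e-01  9.67691104e-01  2.05887711e-04  6.86495754e-04]
```

Call:
drive_tool:
  targets:
    - [1,0,0,0,-8]
    - [1,0,0,0,-16]
    - [1,0,0,0,-24.5]
    - [1,0,0,0,-33]
    - [1,0,0,0,-41.5]
    - [1,0,0,0,-50]
    - [1,0,0,0,-58]
    - [1,0,0,0,-66]
    - [1,0,0,0,-66]

```text
clock: 9.2
position: [401.9, -104.9, 75.5]
ee_rot: [0.737, -0.676, 0.0, -0.0]
contact_force: [0.7, -0.2, -0.5]
gripper_width: 0.3
grasp_force: 0.0
```

```bash
cat >> st.py <<'E'
T=R.from_quat(s['ee_rot']).as_matrix();print('yaw-fix',np.degrees(np.arctan2(T[1,0],T[0,0])-a)%360)
E
python3 st.py
```

```text
9.2 fix -72.91865921902793 -0.3655355162191291 75.53549748529043 [ 0.7 -0.2 -0.5] [ 0.   -0.01 -0.01]
yaw-fix 270.05542977188037
```

Call:
drive_tool:
  targets:
    - [1,0,0,25,0]
    - [1,0,-5,51,0]
    - [1,0,-10,51,0]
    - [1,0,-15,51,0]
    - [1,0,-20,51,0]
    - [1,0,-23,51,0]
    - [1,0,-26,51,0]
    - [1,0,-29,51,0]
    - [1,0,-31,51,0]
    - [1,0,-33,51,0]
    - [1,0,-34,51,0]

```text
clock: 10.3
position: [435.8, -102.0, 24.3]
ee_rot: [0.737, -0.676, 0.0, -0.0]
contact_force: [0.3, 0.2, 0.2]
gripper_width: -0.0
grasp_force: 0.0
```

```bash
python3 st.py
```

```text
10.3 fix -38.93779226086459 -0.35270306420914577 24.33255383858272 [0.3 0.2 0.2] [0.03 0.02 0.03]
yaw-fix 270.06546987442044
```

Free motion; continuing to the stop.

Call:
drive_tool:
  targets:
    - [1,0,-1,0,0]
    - [1,0,-2,0,0]
    - [1,0,-3,0,0]
    - [1,0,-4,0,0]
    - [1,0,-5,0,0]

```text
clock: 10.8
position: [440.6, -101.6, 24.3]
ee_rot: [0.737, -0.676, -0.0, 0.0]
contact_force: [-1.3, 0.5, -0.7]
gripper_width: -0.2
grasp_force: 0.1
```

```bash
python3 st.py
```

```text
10.8 fix -34.07839441593354 -0.3429979364006825 24.286202668012514 [-1.3  0.5 -0.7] [0.07 0.02 0.01]
yaw-fix 270.0675593192232
```

Call:
drive_tool:
  targets:
    - [1,0,-1,0,0]
    - [1,0,-2,0,0]
    - [1,0,-3,0,0]

```text
clock: 11.1
position: [443.5, -101.3, 24.3]
ee_rot: [0.737, -0.676, -0.0, 0.0]
contact_force: [-1.3, -0.6, 1.2]
gripper_width: -0.5
grasp_force: 0.8
```

```bash
python3 st.py
```

```text
11.1 fix -31.20430369085246 -0.31960103078201096 24.283042221658018 [-1.3 -0.6  1.2] [0.02 0.39 0.03]
yaw-fix 270.06620135893354
```

Call:
drive_tool:
  targets:
    - [1,0,-1,0,0]
    - [1,0,-2,0,0]
    - [1,0,-2,0,0]

```text
clock: 11.4
position: [443.7, -101.4, 24.1]
ee_rot: [0.737, -0.676, -0.001, 0.001]
contact_force: [-5.2, 0.2, 4.7]
gripper_width: 0.0
grasp_force: 3.1
```

```bash
python3 st.py
```

```text
11.4 fix -30.988954063782238 -0.37895968062298524 24.07104189112865 [-5.2  0.2  4.7] [ 0.21  1.41 -0.03]
yaw-fix 270.0381949616943
```

Call:
drive_tool:
  targets:
    - [1,0,5,0,0]
    - [1,0,5,-50,0]
    - [1,0,5,-100,0]
    - [1,-20,-12,-135,0]
    - [1,-40,-30,-135,0]
    - [1,-40,-30,-135,0]
    - [1,-40,-30,-135,0]

```text
clock: 12.1
position: [472.2, -58.4, 159.2]
ee_rot: [0.737, -0.676, 0.0, -0.0]
contact_force: [-0.3, -0.4, 0.2]
gripper_width: -0.3
grasp_force: 0.0
```

```bash
python3 st.py; python3 - <<'E'
from h import *
s=arm.read_state();i=arm.get_image('wrist')
p=np.load('fix.npy');c=cam('wrist',s);print(c[3])
X=[[-22,9,28],[-22,-9,28],[30,9,30],[30,-9,30],[-14,-42,10]];q0=proj(c,pose(p,X));print(q0)
m=q0[:4].mean(0).astype(int)-[115,80];k=3.
o=cv2.resize(i[max(m[1],0):m[1]+160,m[0]:m[0]+230],None,fx=k,fy=k,interpolation=cv2.INTER_CUBIC)
for q in (q0-np.maximum(m,0))*k: cv2.circle(o,tuple(int(v) for v in q),3,(0,0,255),1)
cv2.imwrite('pics/w3.png',o)
E
```

```text
12.1 fix 1.0847979545845925 40.05907159064884 159.15000880433303 [-0.3 -0.4  0.2] [-0.05  0.11  0.02]
yaw-fix 270.1189053786907
[464.5923553   79.53065231 336.77728783]
[[353.63646807 150.20675576]
 [354.1344533  127.1332619 ]
 [287.73740521 150.49923845]
 [287.11127936 127.26641085]
 [343.29928805  83.97413386]]
```

View pics/w3.png

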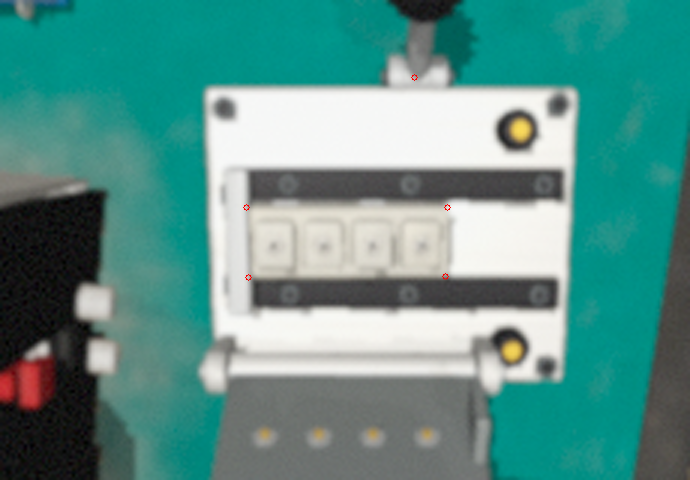

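The block is home: its outline matches the home marks and touches the end stop at column 247. Before going behind the lid I'll check the clearance to the instrument box.

```bash
python3 - <<'E'
from h import *
p=np.load('fix.npy');w=np.load('w1.npy');c=cam('wrist',dict(position=w[:3],ee_rot=w[3:]))
def inv(X):
    d=X[:,:2]-p[:2];a=p[2];return np.c_[d@[np.cos(a),np.sin(a)],d@[-np.sin(a),np.cos(a)]].round()
print(inv(onz(cam('scene'),[[250,228],[360,195],[312,225],[337,236],[300,222],[330,228]],0)))
print(inv(onz(c,np.array([[350,420],[630,437]])/2.5+[180,90],0)))
E
```

```text
[[122. 263.]
 [ 57.  -2.]
 [ 40. 167.]
 [-26. 162.]
 [ 66. 175.]
 [  5. 150.]]
[[ 77. -10.]
 [ 85.  98.]]
```

Call:
drive_tool:
  targets:
    - [1,-28,6,0,0]
    - [1,-55,13,0,0]
    - [1,-55,13,20,0]
    - [1,-55,13,50,0]
    - [1,-55,13,77,0]
    - [1,-55,13,77,0]
    - [1,-47,13,77,0]
    - [1,-40,13,77,0]
    - [1,-33,13,77,0]
    - [1,-27,13,77,0]
    - [1,-21,13,77,0]
    - [1,-15,13,77,0]

```text
clock: 13.35
position: [458.2, -45.4, 82.8]
ee_rot: [0.737, -0.676, 0.0, -0.001]
contact_force: [0.5, 0.8, 0.5]
gripper_width: 0.4
grasp_force: 0.6
```

```bash
python3 st.py
```

```text
13.35 fix -11.796197044027007 54.1997038473698 82.78583963850924 [0.5 0.8 0.5] [ 0.29  0.02 -0.02]
yaw-fix 270.0642047148043
```

Call:
drive_tool:
  targets:
    - [1,6,0,0,0]
    - [1,12,0,0,0]
    - [1,18,0,0,0]
    - [1,24,0,0,0]
    - [1,30,0,0,0]
    - [1,36,0,0,0]
    - [1,42,0,0,0]
    - [1,47,0,0,0]
    - [1,47,0,0,0]

```text
clock: 14.25
position: [461.9, -92.5, 82.3]
ee_rot: [0.736, -0.676, 0.0, 0.0]
contact_force: [0.7, 1.1, -0.6]
gripper_width: 0.1
grasp_force: 0.0
```

```bash
python3 st.py
```

```text
14.25 fix -12.089206113877948 6.963673438280661 82.33263900362778 [ 0.7  1.1 -0.6] [0.03 0.02 0.02]
yaw-fix 270.02808435574957
```

Call:
drive_tool:
  targets:
    - [1,4,0,4,0]
    - [1,8,0,8,0]
    - [1,12,0,12,0]
    - [1,15,0,16,0]
    - [1,18,0,20,0]
    - [1,20,0,24,0]
    - [1,20,0,28,0]
    - [1,20,0,32,0]
    - [1,20,0,36,0]
    - [1,20,0,38,0]
    - [1,20,0,39,0]

```text
clock: 15.35
position: [463.4, -111.7, 43.0]
ee_rot: [0.737, -0.676, -0.0, 0.0]
contact_force: [-0.6, -0.3, 1.0]
gripper_width: -0.3
grasp_force: 0.4
```

```bash
python3 st.py
```

```text
15.35 fix -12.223621683435955 -12.281046475769816 43.02993124889519 [-0.6 -0.3  1. ] [-0.23  0.05  0.04]
yaw-fix 270.0757654901795
```

Call:
drive_tool:
  targets:
    - [1,0,0,1,0]
    - [1,0,0,2,0]
    - [1,0,0,3,0]
    - [1,0,0,3,0]

```text
clock: 15.75
position: [463.5, -111.7, 41.8]
ee_rot: [0.737, -0.676, 0.0, 0.0]
contact_force: [-4.3, 1.9, 14.2]
gripper_width: -0.0
grasp_force: 6.6
```

```bash
python3 st.py
```

```text
15.75 fix -12.076618369442846 -12.304479124960102 41.8166894369877 [-4.3  1.9 14.2] [ 0.33  1.18 -0.  ]
yaw-fix 270.1165796876162
```

Call:
drive_tool:
  targets:
    - [1,0,2,-20,0]
    - [1,0,2,-40,0]
    - [1,40,2,-40,0]
    - [1,86,2,-40,0]
    - [1,86,2,-40,0]
    - [1,86,2,-20,0]
    - [1,86,2,2,0]
    - [1,86,2,2,0]

```text
clock: 16.55
position: [466.4, -197.0, 35.9]
ee_rot: [0.736, -0.677, -0.003, 0.002]
contact_force: [-0.2, -0.6, -0.2]
gripper_width: -0.1
grasp_force: 0.0
```

```bash
python3 st.py; python3 - <<'E'
from h import *
s=arm.read_state();i=arm.get_image('wrist');j=arm.get_image('scene')
b=cv2.resize(j[150:230,340:440],(500,400),interpolation=cv2.INTER_CUBIC)
cv2.imwrite('pics/a4.png',np.hstack([cv2.resize(i[200:400,240:390],(300,400)),b]))
E
```

```text
16.55 fix -16.37275760650656 -97.51918942630552 35.85911565032925 [-0.2 -0.6 -0.2] [0.03 0.07 0.01]
yaw-fix 270.0164678294576
```

View pics/a4.png

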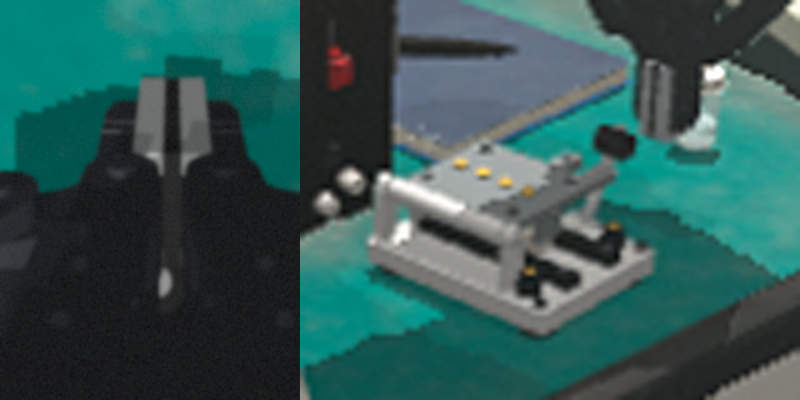

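The lid lies level and shut, with the knob still leaning out at (615,140) and the fingertip outside it.

Call:
drive_tool:
  targets:
    - [1,-5,-1,0,0]
    - [1,-10,-1,0,0]
    - [1,-13,-1,0,0]
    - [1,-16,-1,-2,0]
    - [1,-19,-1,-4,0]
    - [1,-22,-1,-6,0]
    - [1,-25,-1,-7.5,0]
    - [1,-28,-1,-9,0]
    - [1,-30,-1,-9.5,0]
    - [1,-32,-1,-10,0]
    - [1,-33,-1,-10,0]

```text
clock: 17.75
position: [467.2, -164.4, 48.4]
ee_rot: [0.737, -0.676, 0.0, -0.0]
contact_force: [0.3, -0.9, 0.9]
gripper_width: -0.2
grasp_force: 0.5
```

```bash
python3 st.py
```

```text
17.75 fix -12.846898595405081 -65.15678248533389 48.39499237571034 [ 0.3 -0.9  0.9] [-0.24 -0.07 -0.01]
yaw-fix 270.0737682964364
```

Call:
drive_tool:
  targets:
    - [1,-1,0,-0.3,0]
    - [1,-2,0,-0.5,0]
    - [1,-3,0,-0.5,0]
    - [1,-4,0,-0.5,0]

```text
clock: 18.15
position: [466.8, -160.6, 48.8]
ee_rot: [0.737, -0.676, 0.0, 0.0]
contact_force: [1.8, -4.8, 0.4]
gripper_width: -0.2
grasp_force: 2.2
```

```bash
python3 st.py
```

```text
18.15 fix -12.983331238031314 -61.37366790641228 48.8018444934508 [ 1.8 -4.8  0.4] [-1.27 -0.11 -0.03]
yaw-fix 270.0759165889947
```

Call:
drive_tool:
  targets:
    - [1,-1,0,0,0]
    - [1,-2,0,0,0]
    - [1,-3,0,0,0]
    - [1,-3,0,0,0]

```text
clock: 18.55
position: [466.8, -159.9, 49.0]
ee_rot: [0.737, -0.676, 0.001, 0.001]
contact_force: [1.0, -14.3, -1.3]
gripper_width: -0.3
grasp_force: 7.4
```

```bash
python3 st.py
```

```text
18.55 fix -12.899966845664734 -60.59876520638237 49.01888126210463 [  1.  -14.3  -1.3] [-4.41 -0.4  -0.02]
yaw-fix 270.1217471967366
```

Call:
drive_tool:
  targets:
    - [1,15,0,0,0]
    - [1,25,0,0,0]
    - [1,25,0,-40,0]
    - [1,25,0,-80,0]
    - [1,-15,0,-110,0]
    - [1,-60,-6,-110,0]
    - [1,-90,-12,-110,0]
    - [1,-90,-12,-110,0]
    - [1,-90,-12,-110,0]

```text
clock: 19.45
position: [470.5, -66.3, 158.7]
ee_rot: [0.737, -0.676, -0.0, 0.0]
contact_force: [-0.2, -0.1, -0.9]
gripper_width: 0.1
grasp_force: 0.0
```

```bash
python3 st.py; python3 - <<'E'
from h import *
s=arm.read_state();i=arm.get_image('wrist');j=arm.get_image('scene')
p=np.load('fix.npy');c=cam('wrist',s)
X=[[-14,-42,56.5],[-28,-46,42],[0,-46,42],[34,-30,42],[-28,32,42]];q0=proj(c,pose(p,X));print(q0)
m=np.maximum(q0.mean(0).astype(int)-[75,75],0)
k=3;o=cv2.resize(i[m[1]:m[1]+150,m[0]:m[0]+150],(450,450),interpolation=cv2.INTER_CUBIC)
for q in (q0-m)*k: cv2.circle(o,tuple(int(v) for v in q),3,(0,0,255),1)
b=cv2.resize(j[150:250,350:425],(338,450),interpolation=cv2.INTER_CUBIC)
cv2.imwrite('pics/a5.png',np.hstack([o,b]))
E
```

```text
19.45 fix -1.3113882606634208 32.29111583930292 158.69057782191254 [-0.2 -0.1 -0.9] [-0.04  0.01 -0.02]
yaw-fix 270.1512750177195
[[342.89363684  92.51610575]
 [361.45402299  87.31124784]
 [322.45834822  87.20441003]
 [275.85688381 110.0715895 ]
 [358.64788897 192.41281985]]
```

View pics/a5.png

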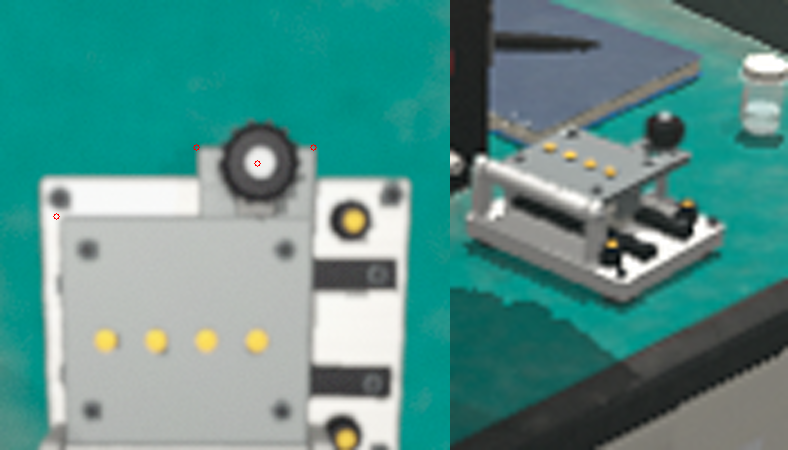

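The lid is shut, with the tongue on its marks, and the knob's top centre at (260,162) sits on the mark for upright at (258,163). The robot is clear of everything, so I'll hand in.

```bash
python3 -c "
from bench import arm
print(arm.job_done())"
```

```text
the job is handed in; nothing more can be done
None
```

The job is handed in at about 19.5 s of the 51 s allowed: the block is home with its screws up, the lid is shut and the swing bolt is upright in its slot, all checked in the camera views, and I saw no contact with the other things on the bench.

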